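# Lift both grounds on the DI box

### The job

The keyboard rig hummed at rehearsal, so preset its two-channel DI box: with a fingertip, flip both ground-lift toggles, the pair on top nearer the XLR sockets, from the XLR side over to the jack side so that each snaps home. Leave the two pad toggles, the pair nearer the jack sockets, as they are. Nothing is to be picked up: the box stays where it stands on the desk, and the other gear is not disturbed.

Things in the scene. Friction and masses are not known exactly. Their poses are not given: they have to be found in the camera images.
- di_box: Loose grey steel DI box on rubber feet, 140 (x) x 130 (y) x 52 mm high to its flat top, about 0.85 kg; slides if pushed sideways with over about 6 N. Origin: centre of its underside, on the desk. +x end: two XLR sockets (large, 3 pins); -x end: four small jack sockets. On top four toggles: ground-lift pair at x +25 mm, pad pair at x -30 mm, each pair at y +32 and -32. An engraved earth sign by each ground toggle.
- ground_1 (a joint): Ground-lift toggle of channel 1, at x +25, y +32 mm of the box. 0: leaning 0.3 rad to the XLR end (grounded, as found); 0.6: leaning 0.3 rad to the jack end (lifted). Sprung over centre: upright (0.3) it snaps to the nearer end; about 2 N at the tip starts it.
- ground_2 (a joint): Ground-lift toggle of channel 2, at x +25, y -32 mm of the box; same lever and same values as ground_1, as found at 0.
- pad_1 (a joint): Pad toggle of channel 1, at x -30, y +32 mm of the box; same kind of lever. As found at 0, leaning to the jack end; 0.6 would be flipped to the XLR end. Leave it at 0.
- pad_2 (a joint): Pad toggle of channel 2, at x -30, y -32 mm of the box; same kind of lever. As found at 0, leaning to the XLR end; 0.6 would be flipped to the jack end. Leave it at 0.
- ground_1_tip (a point): Centre of the rounded end of the steel bat lever of ground_1, 79 mm above the desk, 3 mm below its very top. The lever is 7 mm thick there, pivots 55 mm above the desk and rises 22 mm out of a fixed bushing (17 mm wide, top 60 mm above the desk). The tip is 7 mm to the XLR side of the switch's centre as found, 7 mm to the jack side when flipped.
- ground_2_tip (a point): Centre of the rounded end of the lever of ground_2, likewise.
- cue_light: Bystander: black plastic cue light, box 66 x 78 x 48 mm with two round lenses on top, 58 mm high in all. Origin: centre of its underside.
- beltpack: Bystander: squat aluminium beltpack transmitter lying flat, 64 x 90 x 24 mm, short aerial at its +y end. Origin: centre of its underside.
- torch: Bystander: red plastic torch lying along its x, 156 mm long, 45 mm thick at the head. Origin: on the desk under its middle.
- tape_roll: Bystander: roll of black tape lying flat, 68 mm across, 19 mm high. Origin: centre of its underside.
- battery_tray: Bystander: grey plastic tray with four AA cells, 66 x 64 x 19 mm. Origin: centre of its underside.
- multimeter: Bystander: dark grey multimeter lying flat, 74 x 128 x 43 mm. Origin: centre of its underside.
Things that resemble listed ones, but are neither listed nor needed, are in the scene too. Leave any red look-alike of the di_box alone.

How it is judged:
At the end, for the whole second after the job is handed in: Both ground-lift toggles rest fully over at the jack side (joint above 0.5 of 0.6), the pad toggles are as found (joints below 0.1), the DI box stands flat and still on the desk within 30 mm of where it was found, and the other six things are within 30 mm of where they were (value of joint each of ground_1, ground_2 above 0.5 rad and value of joint each of pad_1, pad_2 below 0.1 rad and distance of each of di_box, cue_light, beltpack, torch, tape_roll, battery_tray, multimeter from where it was at the start of the episode below 0.03 m and height (world z) of di_box below 0.006 m and angle between di_box's own z axis and vertical below 0.05 rad and linear speed of di_box below 0.01 m/s); the robot touches nothing.
It fails at once if a pad toggle is flipped (value of joint any of pad_1, pad_2 above 0.3 rad).
It fails at once if the DI box is lifted or tipped up (over 10 mm or 0.2 rad) (height (world z) of di_box above 0.01 m or angle between di_box's own z axis and vertical above 0.2 rad).
It fails at once if the DI box is pushed more than 30 mm out of its place (distance of di_box from where it was at the start of the episode above 0.03 m).
It fails at once if other gear is lifted or moved by more than 30 mm (distance of any of cue_light, beltpack, torch, tape_roll, battery_tray, multimeter from where it was at the start of the episode above 0.03 m).
It also fails if it takes over 43 s, if anything falls off the work surface, if the arm or the gripper's body presses on something with over 40 N, if the wrist force passes 120 N, or if a joint passes its speed limit or range.

### The arm

A 7-joint arm with a two-finger parallel gripper is mounted at the origin on the work surface. World frame = base frame: x ahead of the robot, y to its left, z up, the work surface at z = 0. Lengths are in m, angles in rad, forces in N, time in s.
With the tool pointing down it reaches from about 0.4 to 0.9 m from the base axis. Payload 5.6 kg.
Tool frame: the origin (TCP) lies between the finger pads; the fingertips stand 17 mm ahead of it and the grasp point (between the pads) lies 2 mm behind it; x points along the fingers, z is the direction in which the jaws open and shut, and the axes are right-handed (so a half turn about x gives the same grasp; the last joint's range is limited). The gripper opens to 92 mm and grips with 3 to 60 N. Pads are 20 mm wide; open, the fingers measure 128 mm over their backs; the gripper's body (75 mm by 189 mm) begins 69 mm behind the grasp point.
Start: joints at [1.101, 0.468, -0.012, 1.603, 0.006, 1.071, -0.056], TCP at [0.269, -0.592, 0.232] pointing down, gripper open.
Joint ranges: [-2.53, 2.53], [-0.31, 2.02], [-1.57, 1.55], [0.28, 2.44], [-1.29, 4.43], [0.15, 1.84], [-2.92, 2.92]. Speed limits (rad/s): [2.57, 2.57, 3.14, 3.14, 3.14, 3.14, 3.14].

### API

Orientations are given as a 3x3 rotation matrix whose columns are the frame's x, y, z axes.
In Python, from rig import manip gives the robot as it stands.
- The arm moves only by the tool jog_arm, never from a script. Its argument "deltas" is a list of rows, each a list of 7 numbers: the shift along the tool's x, y, z in m, then the turn, a rotation vector about the tool's x, y, z in degrees, then the gripper's target within -1 to 1 (shut at 1, half-way at 0, fully open at -1). A call has 1 to 10 rows; each row is the pose to reach, as a shift and turn from the pose commanded when the call began, along the tool's axes at that moment; what a row does not reach only later rows make up. A row lasts 1/10 s, in which the tool goes at most 50 mm and 8.59 degrees, less where a joint would pass 70% of its speed; a pose out of reach is approached as far as the arm can. A call with a gripper value outside its range is refused whole. The fingers move at their own pace and stop on an object; "newtons" is the grip in N (left out, the last holds). Time passes only in rows, so rows that repeat a pose let the fingers close. It gives the time, the measured TCP pose, the force and the opening at its end, in the units of the state.
- manip.state(): the state, without advancing time (a new reading comes with each control period).
- manip.capture(name): name is "scene" or "side" or "wrist"; returns a dict with "img" (400x640x3 uint8, red, green, blue), "camera_matrix" (3x3 intrinsics, pixels), "k1" (the pictures are not rectified: a ray, as slopes to the right and down, at radius r is drawn at 1 + k1 r^2 times it, then the intrinsics apply), "camera_from_world" (4x4, takes a point from world to camera coordinates). Camera axes: x right, y up, looking along -z (the intrinsics and any distortion apply to the point x, -y, -z); pixel columns grow to the right and rows downward; lengths in m; the calibration is good to about 2 mm. A picture is of the moment at which its call begins. There is no depth.
- manip.hand_in(): hands the job in, once; it reports no verdict.
Trained networks look in a picture, given as the dict that the camera call returned (one of the last four; its "shot" number tells which), for a name from the list of things; names that differ only in an ending like _2 or _b are one class to them, and where a whole thing is asked for, a point or a joint stands for the part that bears it (a point fixed in the world has none). Each returns a list of dicts, best first, with "score" (0 to 1); they miss things now and then, are a little off and sometimes report something else, mostly with a low value. They report only what shows in the picture. A call takes as long as a camera call. They do not tell look-alikes from the thing itself.
- manip.boxes_of(picture, label): "extent" ([left, top, right, bottom] in pixels, round what is visible of it).
- manip.cut_out(picture, label): "region" (400x640 bool, what is visible of it) and "extent" ([left, top, right, bottom] in pixels, round what is visible of it).
The state is a dict: "time": time; "qpos": joint angles; "joint_vel": joint speeds; "joint_efforts": joint torques, N m; "eef_pos": TCP position; "eef_rot": TCP orientation; "contact_force": force on the tool from outside, world axes, zero at the start; "ft_torque": the same for the moment, N m; "opening": finger opening in m.
Only numpy, scipy, OpenCV 4.12 (cv2) and the standard library are available. Lean on these libraries where they do the work, as an engineer would, in place of code of your own. Each camera call takes 0.05 s, during which the arm holds its last target. There are 200 camera calls.

## Working session

There is one attempt and no reset: what is moved stays moved. The work goes in short steps, Python scripts to look and compute and a tool call to move; the robot and the scene stay as the last step left them, time stands still between calls to the robot, and variables do not carry over. Pictures are saved under pics/ and viewed, about 8 in all and at most 12, crops included, and the job is handed in when it is done.

Besides the shell and the picture viewer there is one more tool, called after "Request:" as a command line: name --pt "numbers of a row" for each row, then --argument value for the rest. jog_arm: Moves the arm, as the interface text tells. Its arguments: {"type":"object","properties":{"deltas":{"type":"array","items":{"type":"array","items":{"type":"number"}}},"newtons":{"type":"number"}},"required":["deltas"]}

```bash
mkdir -p pics
cat > h.py <<'E'
from rig import manip
import numpy as np, cv2
def proj(c,P):
    P=np.atleast_2d(P); p=(c["camera_from_world"]@np.c_[P,np.ones(len(P))].T).T[:,:3]
    s=np.c_[p[:,0],-p[:,1]]/(-p[:,2:3]); r2=(s**2).sum(1,keepdims=True); s=s*(1+c["k1"]*r2)
    K=np.array(c["camera_matrix"]); return s@K[:2,:2].T+K[:2,2]
def ray(c,uv):
    K=np.array(c["camera_matrix"]); d=np.linalg.solve(K[:2,:2],np.array(uv,float)-K[:2,2]); s=d.copy()
    for _ in range(30): s=d/(1+c["k1"]*(s@s))
    T=np.array(c["camera_from_world"]); R=T[:3,:3]
    return -R.T@T[:3,3], R.T@np.array([s[0],-s[1],-1.])
def at(c,uv,z):
    o,d=ray(c,uv); return o+d*(z-o[2])/d[2]
def save(c,n,crop=None,k=1):
    im=c["img"][:,:,::-1]
    if crop: a,b,e,f=crop; im=im[b:f,a:e]
    cv2.imwrite(f"pics/{n}.png",cv2.resize(im,None,fx=k,fy=k,interpolation=cv2.INTER_CUBIC))
E
python3 - <<'E'
from h import *
ims=[]
for n in("scene","side"):
    c=manip.capture(n); save(c,n)
    for l in("di_box","ground_1_tip"):
        for b in manip.boxes_of(c,l)[:6]: 
            e=b["extent"]; print(n,l,round(b["score"],2),np.round(e),at(c,[(e[0]+e[2])/2,(e[1]+e[3])/2],.052 if l=="di_box" else .079).round(3))
s=manip.state(); print(s["time"],s["eef_pos"],s["eef_rot"])
E
```

```text
scene di_box 0.9 [252. 178. 336. 246.] [ 0.582 -0.037  0.052]
scene di_box 0.76 [417. 167. 484. 233.] [0.345 0.222 0.052]
scene ground_1_tip 0.54 [199. 202. 231. 232.] [ 0.709 -0.146  0.079]
scene ground_1_tip 0.19 [333. 163. 376. 217.] [0.47  0.046 0.079]
side di_box 0.83 [383. 265. 488. 362.] [0.314 0.236 0.052]
side di_box 0.57 [290. 155. 380. 224.] [ 0.555 -0.017  0.052]
0.3 [ 0.26894246 -0.59157706  0.23128783] [[-2.70178639e-04  9.10348220e-01  4.13843020e-01]
 [ 4.57391522e-04  4.13843104e-01 -9.10348107e-01]
 [-9.99999859e-01 -5.66683240e-05 -5.28197125e-04]]
```

View pics/scene.png

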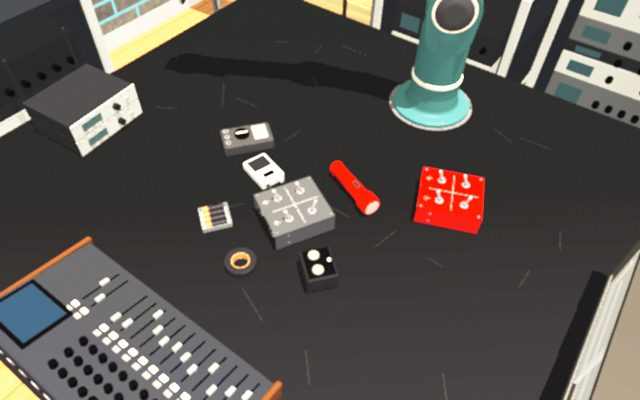

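View pics/side.png

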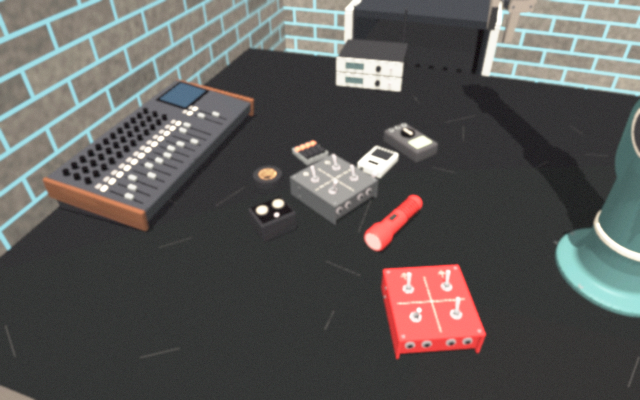

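The grey DI box is at scene px (294,210) and side px (335,185); the red look-alike is at (450,198) in scene. I'll zoom in on the grey one.

Run:
```python
from h import *
a=manip.capture("scene");b=manip.capture("side")
A=cv2.resize(a["img"][165:255,245:345,::-1],None,fx=4,fy=4,interpolation=2)
B=cv2.resize(b["img"][140:230,285:385,::-1],None,fx=4,fy=4,interpolation=2)
cv2.imwrite("pics/zoom.png",np.hstack([A,B]))
c=manip.capture("wrist"); s=manip.state()
T=c["camera_from_world"]; R=s["eef_rot"]
print("cam in tool",R.T@(-T[:3,:3].T@T[:3,3]-s["eef_pos"]), "look",R.T@(-T[2,:3]),"right",R.T@T[0,:3],c["camera_matrix"])
```

```text
cam in tool [-0.15374646  0.0814116   0.00034067] look [ 9.58692911e-01 -2.84443140e-01  4.35797658e-05] right [3.07338832e-04 1.18907172e-03 9.99999246e-01] [[290.67083418   0.         321.57770637]
 [  0.         290.67083418 202.45744581]
 [  0.           0.           1.        ]]
```

View pics/zoom.png

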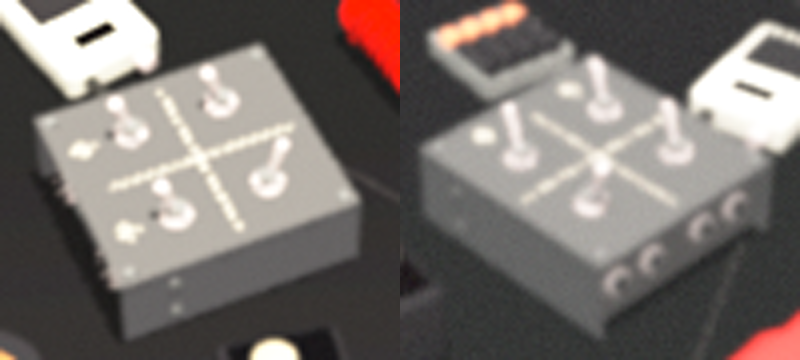

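The earth signs (ground pair) are on the left side of the box in the scene crop. The jack sockets are on the right. I'll fit the box pose to the top corners seen in both views.

```bash
cat > fit.py <<'E'
from h import *
from scipy.optimize import least_squares
a=manip.capture("scene");b=manip.capture("side")
# corners order: XLR/A, jack/A, jack/B, XLR/B ; then bushings g,g,p,p
za=np.array([[37,120],[262,45],[360,203],[122,290],[130,133],[178,213],[220,102],[268,182]])/4+[245,165]
zb=np.array([[185,55],[372,160],[200,268],[22,152],[203,108],[118,155],[277,153],[193,203]])/4+[285,140]
# world approx of A and B from scene
w=np.array([at(a,p,.052) for p in za[:4]]);wb=np.array([at(b,p,.052) for p in zb[:4]]);print(w.round(3),wb.round(3))
ux=(w[0]-w[1])[:2]; th0=np.arctan2(ux[1],ux[0])
uy=np.array([-np.sin(th0),np.cos(th0)]); sA=np.sign((w[0]-w[3])[:2]@uy); print("A side y sign",sA)
L=np.array([[.07,.065*sA,.052],[-.07,.065*sA,.052],[-.07,-.065*sA,.052],[.07,-.065*sA,.052],[.025,.032*sA,.060],[.025,-.032*sA,.060],[-.03,.032*sA,.060],[-.03,-.032*sA,.060]])
def W(p,L=L):
    c,s=np.cos(p[2]),np.sin(p[2]); return np.c_[p[0]+c*L[:,0]-s*L[:,1],p[1]+s*L[:,0]+c*L[:,1],L[:,2]]
for n,cs in(("both",[(a,za),(b,zb)]),("scene",[(a,za)]),("side",[(b,zb)])):
    f=lambda p:np.concatenate([(proj(c,W(p))-z).ravel() for c,z in cs])
    r=least_squares(f,[.57,-.03,th0]); print(n,r.x.round(4),np.degrees(r.x[2]),np.abs(r.fun).mean())
    if n=="both": P=r.x; print(r.fun.reshape(-1,2).round(1).tolist())
T=np.array([[.032,.032,.079],[.032,-.032,.079],[-.037,.032,.079],[-.023,-.032,.079]]);print(W(P,T).round(4))
E
python3 fit.py
```

```text
[[ 0.597 -0.139  0.052]
 [ 0.474 -0.072  0.052]
 [ 0.538  0.041  0.052]
 [ 0.661 -0.026  0.052]] [[ 0.601 -0.143  0.052]
 [ 0.475 -0.076  0.052]
 [ 0.538  0.037  0.052]
 [ 0.658 -0.027  0.052]]
A side y sign -1.0
both [ 0.5677 -0.0484 -0.4955] -28.387195547572226 0.7620957860734094
[[-0.5, 0.4], [-0.2, 0.3], [0.7, 0.1], [0.6, 0.1], [0.3, -1.5], [-0.1, -1.2], [0.4, -1.4], [0.6, -1.6], [0.6, 1.2], [-0.6, 1.0], [-0.4, 1.5], [-1.3, 0.4], [-0.3, -1.1], [-0.2, -0.8], [-0.8, -1.8], [-0.9, -1.4]]
scene [ 0.5694 -0.0478 -0.5029] -28.81616987823222 0.5727511879989162
side [ 0.5667 -0.0484 -0.4877] -27.945095806252926 0.7676071744492514
[[ 0.6111 -0.0355  0.079 ]
 [ 0.5807 -0.0918  0.079 ]
 [ 0.5504 -0.0027  0.079 ]
 [ 0.5323 -0.0656  0.079 ]]
```

Request:
jog_arm --pt "-0.001 0.037 -0.024 5.3 0 0 1" --pt "-0.003 0.074 -0.048 10.6 0 0 1" --pt "-0.004 0.112 -0.073 15.8 0 0 1" --pt "-0.006 0.149 -0.097 21.1 0 0 1" --pt "-0.007 0.186 -0.121 26.4 0 0 1" --pt "-0.009 0.223 -0.145 31.7 0 0 1" --pt "-0.01 0.26 -0.169 37 0 0 1" --pt "-0.012 0.298 -0.194 42.2 0 0 1" --pt "-0.013 0.335 -0.218 47.5 0 0 1" --pt "-0.014 0.372 -0.242 52.8 0 0 1" --newtons 20

```text
time: 1.55
eef_pos: [0.5083, -0.2158, 0.246]
eef_rot: [[0.001, 0.878, -0.478], [-0.0, -0.478, -0.878], [-1.0, 0.001, -0.0]]
contact_force: [1.5, 0.5, -0.3]
opening: 0.0142
```

```bash
cat > to.py <<'E'
import sys
from h import *
P=np.array(eval(sys.argv[1])); B=np.array(eval(sys.argv[2])) # box pose, target in box frame
s=manip.state(); c,n=np.cos(P[2]),np.sin(P[2]); R=s["eef_rot"]
w=np.array([P[0]+c*B[0]-n*B[1],P[1]+n*B[0]+c*B[1],B[2]])
D=np.array([[0,c,n],[0,n,-c],[-1,0,0]])
print("t",s["time"],"pos",s["eef_pos"].round(4),"delta tool",(R.T@(w-s["eef_pos"])).round(4),"rot",np.degrees(cv2.Rodrigues(R.T@D)[0].ravel()).round(2),"open",s["opening"],"F",s["contact_force"].round(2))
E
python3 to.py "[.5677,-.0484,-.4955]" "[.04,0,.25]"
```

```text
t 1.55 pos [ 0.5083 -0.2158  0.246 ] delta tool [-0.004   0.0121 -0.1756] rot [-0.18 -0.   -0.04] open 0.014223453331845777 F [ 1.52  0.46 -0.33]
```

Request:
jog_arm --pt "-0.001 0.003 -0.044 0 0 0 1" --pt "-0.002 0.006 -0.088 0 0 0 1" --pt "-0.003 0.009 -0.132 0 0 0 1" --pt "-0.004 0.012 -0.175 -0.2 0 0 1" --pt "-0.004 0.012 -0.175 -0.2 0 0 1" --pt "-0.004 0.012 -0.175 -0.2 0 0 1" --pt "-0.004 0.012 -0.175 -0.2 0 0 1"

```text
time: 2.25
eef_pos: [0.6006, -0.0707, 0.2494]
eef_rot: [[-0.001, 0.881, -0.473], [-0.001, -0.473, -0.881], [-1.0, -0.0, 0.001]]
contact_force: [-0.8, -1.3, 0.6]
opening: 0.0008
```

```bash
python3 to.py "[.5677,-.0484,-.4955]" "[.04,0,.25]"
python3 - <<'E'
from h import *
c=manip.capture("wrist"); save(c,"w1")
P=[.5677,-.0484,-.4955];cc,n=np.cos(P[2]),np.sin(P[2])
for x,y,z in[(.07,.065,.052),(.07,-.065,.052),(-.07,.065,.052),(-.07,-.065,.052),(.032,.032,.079),(.032,-.032,.079)]:
    print((x,y),proj(c,[P[0]+cc*x-n*y,P[1]+n*x+cc*y,z])[0].round(1))
for b in manip.boxes_of(c,"ground_1_tip"): print(b["score"],b["extent"])
E
```

```text
t 2.25 pos [ 0.6006 -0.0707  0.2494] delta tool [-0.0006  0.0005 -0.004 ] rot [0.13 0.07 0.01] open 0.0007873692463348054 F [-0.83 -1.34  0.57]
(0.07, 0.065) [264.9 160. ]
(0.07, -0.065) [372.2 160.3]
(-0.07, 0.065) [270.4 263.8]
(-0.07, -0.065) [366.6 264. ]
(0.032, 0.032) [290.7 196.2]
(0.032, -0.032) [346.  196.4]
```

View pics/w1.png

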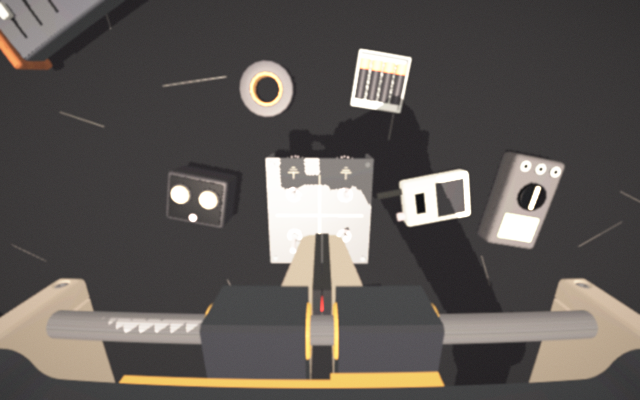

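The wrist view shows the box corners at (267,158), (372,157), (270,263) and (369,263). That's within about 2 px of the projected pose, and the earth signs are at the top (+x). Next I'll descend behind ground_1, on the XLR side.

Request:
jog_arm --pt "0.03 0.018 -0.036 0 0 0 1" --pt "0.06 0.018 -0.036 0 0 0 1" --pt "0.09 0.018 -0.036 0 0 0 1" --pt "0.115 0.018 -0.036 0 0 0 1" --pt "0.135 0.018 -0.036 0 0 0 1" --pt "0.15 0.018 -0.036 0 0 0 1" --pt "0.16 0.018 -0.036 0 0 0 1" --pt "0.164 0.018 -0.036 0 0 0 1" --pt "0.164 0.018 -0.036 0 0 0 1" --pt "0.164 0.018 -0.036 0 0 0 1"

```text
time: 3.35
eef_pos: [0.6347, -0.046, 0.0865]
eef_rot: [[0.002, 0.882, -0.472], [-0.0, -0.472, -0.882], [-1.0, 0.001, -0.001]]
contact_force: [0.5, 0.2, -0.2]
opening: 0.0002
```

```bash
python3 to.py "[.5677,-.0484,-.4955]" "[.058,.032,.085]"
python3 - <<'E'
from h import *
a=manip.capture("scene");b=manip.capture("side");c=manip.capture("wrist")
f=lambda i:cv2.resize(i[:,:,::-1],(400,360),interpolation=2)
cv2.imwrite("pics/z2.png",np.hstack([f(b["img"][140:230,285:385]),f(c["img"][80:260,220:420])]))
E
```

```text
t 3.35 pos [ 0.6347 -0.046   0.0865] delta tool [0.0015 0.0002 0.002 ] rot [ 0.23 -0.04 -0.08] open 0.00024032679216256264 F [ 0.47  0.21 -0.17]
```

View pics/z2.png

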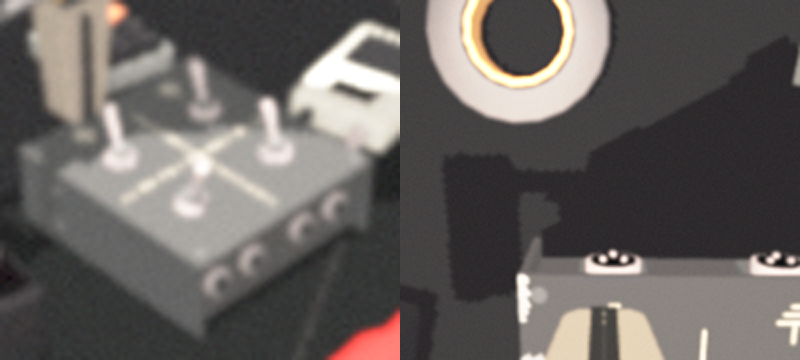

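Request:
jog_arm --pt "0.001 -0.003 0.002 0 0 0 1" --pt "0.001 -0.006 0.002 0 0 0 1" --pt "0.001 -0.009 0.002 0 0 0 1" --pt "0.001 -0.012 0.002 0 0 0 1" --pt "0.001 -0.015 0.002 0 0 0 1" --pt "0.001 -0.018 0.002 0 0 0 1" --pt "0.001 -0.02 0.002 0 0 0 1" --pt "0.001 -0.022 0.002 0 0 0 1" --pt "0.001 -0.024 0.002 0 0 0 1" --pt "0.001 -0.024 0.002 0 0 0 1"

```text
time: 4.5
eef_pos: [0.6122, -0.0363, 0.0846]
eef_rot: [[0.001, 0.882, -0.472], [-0.0, -0.472, -0.882], [-1.0, 0.001, -0.0]]
contact_force: [2.5, -0.6, -1.5]
opening: 0.0006
```

```bash
python3 to.py "[.5677,-.0484,-.4955]" "[.034,.032,.085]"
python3 - <<'E'
from h import *
b=manip.capture("side");a=manip.capture("scene")
f=lambda i:cv2.resize(i[:,:,::-1],(400,360),interpolation=2)
cv2.imwrite("pics/z3.png",np.hstack([f(a["img"][165:255,245:345]),f(b["img"][140:230,285:385])]))
E
```

```text
t 4.5 pos [ 0.6122 -0.0363  0.0846] delta tool [-0.0004  0.0006 -0.0001] rot [ 0.24 -0.02 -0.04] open 0.0005594259929718724 F [ 2.48 -0.57 -1.47]
```

View pics/z3.png

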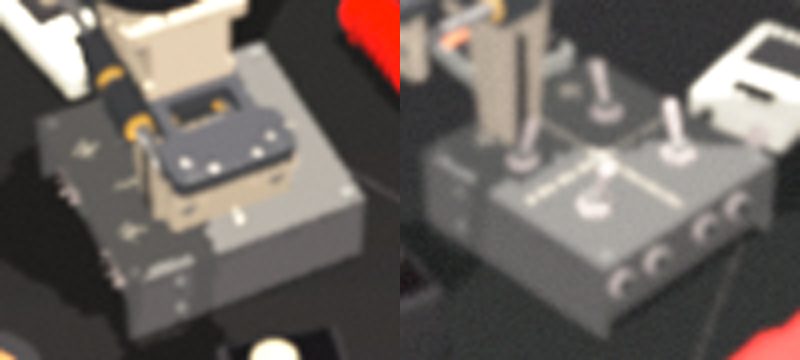

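ground_1 now leans to the jack side and the box hasn't moved. I'll back off and shift across to ground_2.

Request:
jog_arm --pt "0 0.01 0 0 0 0 1" --pt "0 0.02 0 0 0 0 1" --pt "0 0.025 0 0 0 0 1" --pt "0 0.025 0.015 0 0 0 1" --pt "0 0.025 0.03 0 0 0 1" --pt "0 0.025 0.045 0 0 0 1" --pt "0 0.025 0.058 0 0 0 1" --pt "0 0.025 0.064 0 0 0 1" --pt "0 0.025 0.064 0 0 0 1" --pt "0 0.025 0.064 0 0 0 1"

```text
time: 5.6
eef_pos: [0.604, -0.1042, 0.0848]
eef_rot: [[0.0, 0.882, -0.472], [0.0, -0.472, -0.882], [-1.0, 0.0, -0.001]]
contact_force: [-0.4, 0.4, 0.0]
opening: 0.0007
```

```bash
python3 to.py "[.5677,-.0484,-.4955]" "[.058,-.032,.085]"
```

```text
t 5.6 pos [ 0.604  -0.1042  0.0848] delta tool [-0.0002 -0.0004  0.0002] rot [ 0.25 -0.03 -0.01] open 0.000715546628780068 F [-0.39  0.35  0.02]
```

Request:
jog_arm --pt "0 -0.003 0 0 0 0 1" --pt "0 -0.006 0 0 0 0 1" --pt "0 -0.009 0 0 0 0 1" --pt "0 -0.012 0 0 0 0 1" --pt "0 -0.015 0 0 0 0 1" --pt "0 -0.018 0 0 0 0 1" --pt "0 -0.02 0 0 0 0 1" --pt "0 -0.022 0 0 0 0 1" --pt "0 -0.0245 0 0 0 0 1" --pt "0 -0.0245 0 0 0 0 1"

```text
time: 6.6
eef_pos: [0.5821, -0.0932, 0.0845]
eef_rot: [[0.0, 0.882, -0.472], [-0.0, -0.472, -0.882], [-1.0, 0.0, 0.0]]
contact_force: [1.1, -1.5, -0.2]
opening: 0.0011
```

Request:
jog_arm --pt "0 0.01 0 0 0 0 1" --pt "0 0.02 0 0 0 0 1" --pt "0 0.025 0 0 0 0 1" --pt "-0.03 0.025 0 0 0 0 1" --pt "-0.07 0.025 0 0 0 0 1" --pt "-0.11 0.025 0.03 0 0 0 1" --pt "-0.15 0.025 0.07 0 0 0 1" --pt "-0.165 0.025 0.11 0 0 0 1" --pt "-0.165 0.025 0.155 0 0 0 1" --pt "-0.165 0.025 0.2 0 0 0 1"

```text
time: 7.6
eef_pos: [0.5094, -0.2829, 0.2508]
eef_rot: [[0.002, 0.882, -0.472], [-0.001, -0.472, -0.882], [-1.0, 0.002, -0.0]]
contact_force: [-0.0, -0.7, -0.8]
opening: 0.0005
```

Run:
```python
from h import *
b=manip.capture("side");a=manip.capture("scene")
f=lambda i:cv2.resize(i[:,:,::-1],(400,360),interpolation=2)
cv2.imwrite("pics/z4.png",np.hstack([f(a["img"][165:255,245:345]),f(b["img"][140:230,285:385])]))
```

```text
(no output)
```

View pics/z4.png

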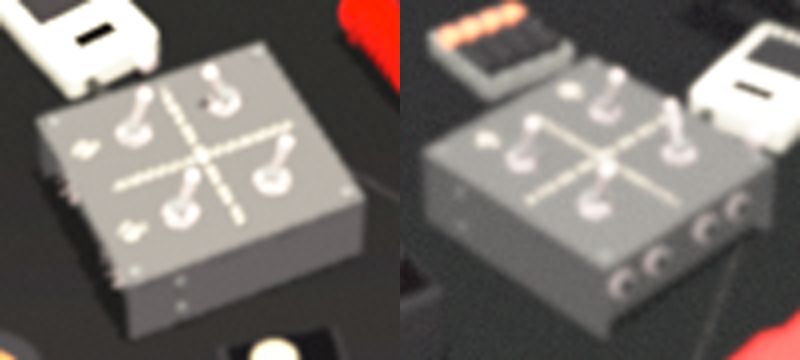

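Both ground toggles now lean parallel to pad_1, towards the jack side (scene-crop tips at (145,95) and (194,176)). The pads look unchanged, and the box corners are within about 1 px of the start.

```bash
python3 -c "
from rig import manip
s=manip.state();print(s['time'],s['contact_force'],abs(s['joint_vel']).max());print(manip.hand_in())"
```

```text
7.7 [-0.30660825 -0.08200881 -0.52063046] 0.08374951931418109
the job is handed in; nothing more can be done
None
```

I flipped both ground-lift toggles, one after the other, to the jack side. I pushed each with the closed fingertips from the XLR side, then lifted the arm clear and handed in at 7.7 s.

- **Toggles:** In the last scene and side pictures both ground levers lean to the jack end, parallel to pad_1, with their tips within about 3 px of its lean at 4x zoom. The two pad toggles look as found. I judged the joint angles by eye, as there was no direct reading.
- **Box and other gear:** The box corners are within about 1 px (1–2 mm) of the start. The arm passed well above the other gear, and the parts of it in the last picture look unmoved. I didn't check every item one by one.
- **Forces:** The wrist force read about 3 N at the end of each push and under 1 N once clear.
- **Disagreements:** The box pose fit was off by about 0.8 px on average. The scene and side cameras differed by about 3 mm and 1° when fitted separately. The trained network was no use for the lever tips: its scene hits were elsewhere, and it found none in the side and wrist views. I used the fitted box pose instead.

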